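# Lock the strainer into the bench paint filter

## Task

Fit the orange-headed strainer into the blue bench paint filter: lower it upright into the filter's mouth, turning it until its two lugs find the slots of the bayonet ring, push it down gently against the spring, turn it clockwise as far as the stop, and let the spring lift it so that both lugs sit home in their locking notches. The lugs are plastic, so never force it: a light hand (about 15 N) is enough and 50 N breaks them. Leave the spray gun, spanner and small sample cup where they are, and let go of the strainer at the end.

Things in the scene. Friction and masses are not known exactly. Their poses are not given: they have to be found in the camera images.
- strainer: The loose strainer cartridge, 108 mm tall, 0.10 to 0.21 kg, standing upright; origin: centre of its underside, z up its axis. Round body of radius 20 mm, the lowest 5 mm tapering to 17.5 mm at the foot: slotted steel below, orange plastic above. A half turn about z makes no difference to the fit.
- strainer_mid (a point): Middle of the strainer, on its axis 54 mm above its underside, at the thin black line round the orange part; same axes as the strainer. Height above the filter's underside: 95 mm with the lugs lying on top of the ring, 91 mm dropped into the slots and resting on the sprung seat, 81 mm or less when free to turn under the lip, 85 mm when locked (black line level with the ring's top).
- strainer_wing (a point): Where to hold it: middle of the grasp on the upright orange wing grip, 93 mm above the underside. The wing is 34 mm long along x, 16 mm thick along y and reaches from 72 to 108 mm up; take it from above, fingers closing along y. Below it lies a round orange collar of radius 23.5 mm, from 64 to 72 mm up, with a white dot over each lug.
- strainer_lugs (a point): On the strainer's axis at the underside of its two orange lugs, 44 mm above the foot. The lugs stand out at +x and -x of this frame, in line with the wing, to radius 28 mm; each is 6 mm tall and 20 degrees wide.
- filter_housing: The blue cast paint filter, fixed to the bench; origin: centre of its underside, z up the axis of its bore. Foot 88 x 128 x 10 mm; brass hose tails along +y and -y, 34 mm up, reach 83 mm from the axis. On top a knurled steel bayonet ring of radius 41.5 mm, screwed on tight, which does not turn. The play of the strainer in the bore is 1.2 mm all round.
- filter_mouth (a point): Centre of the ring top, 85 mm up; axes as the housing. The hole has radius 21.2 mm and two opposite entry slots, 28.6 degrees wide, to radius 30 mm, a white dot at each. The ring stopped where its thread tightened: the line of the slots stands within 0.6 rad either way of this frame's x axis, and this angle is NOT reported: see it or feel for it. The lugs have 4 degrees of play in the slots.
- filter_track (a point): On the axis at the underside of the ring's 8 mm thick lip, 77 mm up. Once wholly below this the lugs can turn, clockwise seen from above only. 42 degrees from each slot a locking notch (red dot on the ring), 31 degrees wide, is cut 4 mm up into the lip's underside; a stop at its far side ends the turn 47 degrees from the slot. There the spring lifts the lugs into the notches.
- filter_seat (a point): On the axis at the top of the sprung seat as it stands with nothing on it, 37 mm up, 48 mm below the ring's top. The strainer's foot meets it when the lugs are 4 mm down in the slots. It pushes back with 4 N at once, 8 N at the locked height (6 mm down), 11 N when the lugs just clear the lip (10 mm down) and 15 N at its hard bottom (15 mm down).
- spray_gun: Bystander: grey spray gun with brass fittings, lying on its side on the bench at the right, 176 x 157 x 42 mm; origin at the centre of its underside. Not to be moved.
- spanner: Bystander: flat steel double spanner, 170 mm long (along y of its frame), 27 mm wide, 8 mm thick, lying in front of the white carton; origin at the centre of its underside. Not to be moved.
- sample_cup_1: Bystander: small clear plastic sample cup, 51 mm across, 46 mm tall, standing behind the strainer; origin at the centre of its underside. Not to be moved.
- blue_carton: Bystander, fixed: a tilted blue carton hanging over the back of the bench, lowest corner 0.28 m above it, about 0.26 m tall; seen from above it covers 90 mm towards the robot and 50 mm away, 160 mm to the left and 110 mm to the right of its origin (world axes). Keep the arm and wrist clear of it on the way.
There are look-alikes about, which are no part of the job. What is meant by the strainer is not brown, and is the smaller of those in its own colour.

How it is judged:
By the outcome, as a careful person would: the job done as asked, in the order asked, and still so for the second after the job is handed in, with the robot touching nothing.
It also fails if it takes over 72 s, if anything falls off the work surface, if the arm or the gripper's body presses on something with over 40 N, if the wrist force passes 120 N, or if a joint passes its speed limit or range.

## Robot

A 6-joint arm with a two-finger parallel gripper is mounted at the origin on a cart in front of the work surface, level with it; the furniture and walls round the work are solid. World frame = base frame: x ahead of the robot, y to its left, z up, the work surface at z = 0. Lengths are in m, angles in rad, forces in N, time in s.
With the tool pointing down it reaches from about 0.425 to 0.95 m from the base axis. Payload 3.5 kg.
Tool frame: the origin (TCP) lies on the centre line of the jaws, within the pads' length; the fingertips stand 25 mm ahead of it and the grasp point (between the pads) lies 6 mm ahead of it (ctrl.finger_overhang is the distance from the TCP to the fingertips, in m); z points along the fingers, y is the line along which they close (so a half turn about z gives the same grasp; the last joint's range is limited). The gripper opens to 85 mm and grips with 20 to 120 N. Pads are 22 mm wide; open, the fingers measure 114 mm over their backs; the gripper's body (76 mm by 85 mm) begins 54 mm behind the grasp point. The pads swing forward as they close: fully open they stand 13 mm farther back than shut.
Start: joints at [-1.435, 0.286, 1.577, -0, 1.279, -0.15], TCP at [0.19, -0.648, 0.256] pointing down, gripper open.
Joint ranges: [-2.77, 2.77], [-0.9, 2.22], [0.21, 2.48], [-1.53, 4.67], [0.24, 2.81], [-2.84, 2.84]. Speed limits (rad/s): [2.79, 2.79, 3.14, 3.14, 3.14, 3.14].

## Interface

Orientations are given as a unit quaternion [x, y, z, w].
In Python, from plant import get_state, imaging, job, ctrl gives the robot as it stands.
- The arm moves only by the tool jog_arm, never from a script. Its argument "increments" is a list of rows, each an object of numbers: "dx", "dy", "dz": the shift along the world's x, y, z each as a share of 12 cm, from -1 to 1; "ax", "ay", "az": the turn, a rotation vector about the world's x, y, z each as a share of pi/2 rad, from -1 to 1; "gripper": the gripper command: -1 is shut, 1 is fully open, values between are in proportion. A call has 1 to 10 rows; each row is the pose to reach, as a shift and turn from the pose commanded when the call began; what a row does not reach only later rows make up. A row lasts 1/10 s, in which the tool goes at most 50 mm and 8.59 degrees, less where a joint would pass 70% of its speed; a pose out of reach is approached as far as the arm can. A call with a number of a shift or a turn outside -1 to 1 is refused whole. A call with a gripper value outside its range is refused whole. The fingers move at their own pace and stop on an object; "force" is the grip in N (left out, the last holds). Time passes only in rows, so rows that repeat a pose let the fingers close. It gives the time, the measured TCP pose, the force, the opening and the grip force at its end, in the units of the state.
- get_state(): the state, without advancing time (a new reading comes with each control period).
- imaging.read_camera(name): name is "scene" or "top" or "wrist"; returns a dict with "frame" (384x512x3 uint8, blue, green, red), "depth" (384x512 float32, m along the optical axis (not along the pixel's ray), 0 where there is no reading), "camera_matrix" (3x3 intrinsics, pixels), "extrinsics" (4x4, takes a point from camera to world coordinates); the wrist camera has in their place "mount" (4x4, takes a point from camera to tool coordinates, whose origin is the TCP and whose axes are the flange's). Camera axes: x right, y up, looking along -z (the intrinsics and any distortion apply to the point x, -y, -z); pixel columns grow to the right and rows downward; lengths in m; the calibration is good to about 2 mm. A picture is of the moment at which its call begins: read the wrist's pose just before it.
- job.sign_off(): hands the job in; it is judged then, once.
The state is a dict: "time": time; "qpos": joint angles; "dq": joint speeds; "joint_efforts": joint torques, N m; "eef_pos": TCP position; "tcp_rot": TCP orientation; "contact_force": force on the tool from outside, world axes, zero at the start; "wrist_torque": the same for the moment, N m; "opening": opening from 0.0 (shut) to 1.0 (fully open); "finger_force": force on a finger pad.
Only numpy, scipy, OpenCV 4.12 (cv2) and the standard library are available. Lean on these libraries where they do the work, as an engineer would, in place of code of your own. Each camera call takes 0.05 s, during which the arm holds its last target. There are 200 camera calls.

## Working session

There is one attempt and no reset: what is moved stays moved. The work goes in short steps, Python scripts to look and compute and a tool call to move; the robot and the scene stay as the last step left them, time stands still between calls to the robot, and variables do not carry over. Pictures are saved under pics/ and viewed, at most 10 in all, crops included, and the job is handed in when it is done.

Besides the shell and the picture viewer there is one more tool, called after ">>>" as name([rows], argument=value, ...), one row to a line, values as JSON. jog_arm: Moves the arm, as the interface text tells. Shift numbers are shares of 12 cm and turn numbers shares of pi/2 rad, none past 1 either way. Its arguments: {"type":"object","properties":{"increments":{"type":"array"},"force":{"type":"number"}},"required":["increments"]}

```bash
ls; mkdir -p pics; python3 - <<'E'
from plant import get_state, imaging, job, ctrl
import cv2,numpy as np
s=get_state(); print(s)
for n in ("scene","top"):
    r=imaging.read_camera(n); cv2.imwrite(f"pics/{n}0.png",r["frame"]); np.savez(f"{n}0.npz",**r)
    print(n,r["camera_matrix"].tolist(),np.round(r["extrinsics"],3).tolist(),[k for k in r], (r["depth"]>0).mean())
E
```

```text
pics
{'time': 0.0, 'qpos': array([-1.43500713e+00,  2.87191205e-01,  1.57816746e+00,  3.93322194e-05,
        1.27859251e+00, -1.49978597e-01]), 'dq': array([-0.00112802,  0.00042012, -0.00074939, -0.00075265, -0.00010825,
       -0.00035385]), 'joint_efforts': array([ 2.15266400e-04, -4.05976760e+01, -2.92624140e+01, -1.31689303e-04,
        5.82674460e-03,  3.88209529e-06]), 'eef_pos': array([ 0.19024802, -0.64701801,  0.25493524]), 'tcp_rot': array([ 9.89809573e-01,  1.42392482e-01,  2.71917534e-05, -1.17909730e-03]), 'contact_force': array([-0.17610931,  0.33107163, -0.2728814 ]), 'wrist_torque': array([ 0.01536417,  0.0210328 , -0.01579158]), 'finger_force': 0.0, 'opening': 1.0003598580620199}
scene [[362.23131968219036, 0.0, 254.49179822401769], [0.0, 362.23131968219036, 195.02792703424308], [0.0, 0.0, 1.0]] [[-0.506, 0.559, -0.657, -0.124], [-0.862, -0.329, 0.385, 0.521], [-0.001, 0.761, 0.648, 0.815], [0.0, 0.0, 0.0, 1.0]] ['frame', 'depth', 'camera_matrix', 'extrinsics'] 0.9959055582682291
top [[460.81676351464506, 0.0, 260.4416787764478], [0.0, 460.81676351464506, 192.47911490453518], [0.0, 0.0, 1.0]] [[-0.012, 0.995, -0.099, 0.388], [-1.0, -0.014, -0.025, 0.144], [-0.027, 0.099, 0.995, 1.22], [0.0, 0.0, 0.0, 1.0]] ['frame', 'depth', 'camera_matrix', 'extrinsics'] 0.9958292643229166
```

View pics/scene0.png

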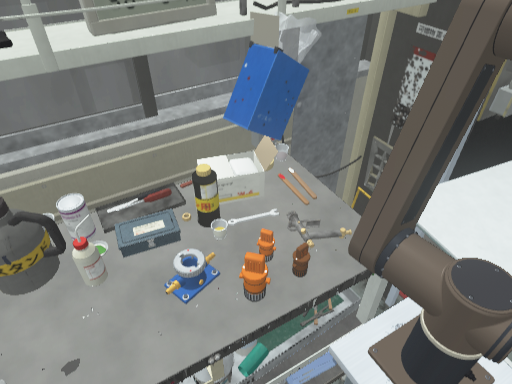

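View pics/top0.png

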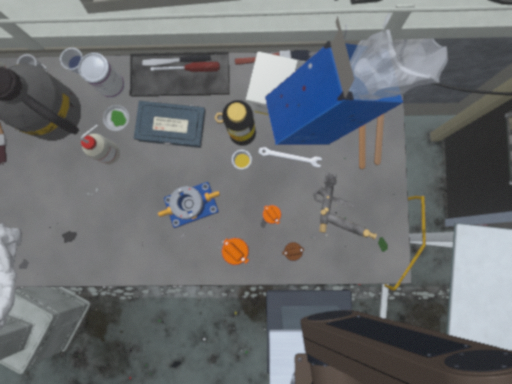

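The scene view shows the large orange look-alike at (255,275), the small orange strainer at (267,243), the brown one at (300,260) and the blue filter at (190,272). In the top view the strainer is at (271,214), the filter ring at (187,202), the sample cup at (241,159) and the blue carton at about (320,100).

```bash
cat > h.py <<'E'
import cv2,numpy as np
from scipy.spatial.transform import Rotation as R
def ray(r,uv,T=None):
    T=r["extrinsics"] if T is None else T
    K=r["camera_matrix"]; u,v=np.asarray(uv,float).T[:2] if np.ndim(uv)>1 else uv
    d=np.stack([(u-K[0,2])/K[0,0],-(v-K[1,2])/K[1,1],-np.ones_like(u*1.)],-1)
    return T[:3,3],d@T[:3,:3].T
def onplane(r,uv,z,T=None):
    o,d=ray(r,uv,T); return o+d*((z-o[2])/d[...,2])[...,None]
def cloud(r,T=None):
    v,u=np.mgrid[:384,:512]; o,d=ray(r,np.stack([u.ravel(),v.ravel()],1),T)
    return (o+d*r["depth"].ravel()[:,None]).reshape(384,512,3)
def wristT(r,s):
    T=np.eye(4);T[:3,:3]=R.from_quat(s["tcp_rot"]).as_matrix();T[:3,3]=s["eef_pos"];return T@r["mount"]
def hsv(r): return cv2.cvtColor(r["frame"],cv2.COLOR_BGR2HSV)
E
python3 - <<'E'
from h import *
for n in("top","scene"):
    r=dict(np.load(n+"0.npz"));P=cloud(r);h=hsv(r)
    for nm,lo,hi in(("orange",(5,180,150),(18,255,255)),("blue",(100,150,60),(125,255,255)),("brass",(12,120,90),(28,255,255))):
        m=cv2.inRange(h,lo,hi);k,l,st,c=cv2.connectedComponentsWithStats(m)
        for i in range(1,k):
            if st[i,4]<40: continue
            p=P[l==i]; p=p[(p[:,2]>-.02)]
            if len(p)<20:continue
            print(n,nm,c[i].round(1),st[i,4],"med",np.median(p,0).round(3),"lo",np.percentile(p,3,axis=0).round(3),"hi",np.percentile(p,97,axis=0).round(3))
    # ring top: points near filter with z .08-.09
    c0=(187,202) if n=="top" else (188,262)
    v,u=np.mgrid[:384,:512];q=P[(abs(u-c0[0])<35)&(abs(v-c0[1])<35)]
    q=q[(q[:,2]>.078)&(q[:,2]<.095)]
    (cx,cy),rad=cv2.minEnclosingCircle(q[:,:2].astype(np.float32));print("ring",n,cx,cy,rad,np.median(q[:,2]),len(q))
E
```

```text
top orange [271.4 213.8] 207 med [0.449 0.148 0.074] lo [0.431 0.128 0.068] hi [0.466 0.165 0.11 ]
top orange [234.6 250.8] 481 med [0.36  0.234 0.104] lo [0.333 0.209 0.097] hi [0.385 0.263 0.154]
top blue [318.3 105.1] 6372 med [0.607 0.067 0.44 ] lo [ 0.573 -0.046  0.346] hi [0.677 0.139 0.514]
top blue [206.5 208.7] 108 med [0.467 0.319 0.009] lo [0.449 0.3   0.004] hi [0.488 0.337 0.013]
top brass [ 64.2 104.9] 101 med [0.726 0.661 0.108] lo [0.706 0.658 0.092] hi [0.749 0.666 0.122]
top brass [242.6 136. ] 89 med [0.641 0.214 0.093] lo [0.637 0.191 0.07 ] hi [0.656 0.245 0.111]
top brass [241.6 160.2] 134 med [0.595 0.223 0.016] lo [0.579 0.207 0.012] hi [0.609 0.239 0.022]
top brass [211.5 195. ] 58 med [0.501 0.302 0.04 ] lo [0.491 0.284 0.035] hi [0.509 0.314 0.046]
top brass [414.4 242.4] 336 med [ 0.368 -0.221  0.073] lo [ 0.262 -0.228  0.016] hi [ 0.49  -0.149  0.083]
top brass [271.1 213.6] 216 med [0.449 0.148 0.074] lo [0.431 0.129 0.068] hi [0.467 0.164 0.11 ]
top brass [164.7 211.9] 58 med [0.459 0.421 0.04 ] lo [0.451 0.407 0.034] hi [0.467 0.437 0.047]
top brass [2
[... 1185 characters left out ...]
 0.08 ]
scene brass [214.1 202.3] 334 med [0.645 0.227 0.084] lo [0.636 0.055 0.015] hi [0.715 0.261 0.115]
scene brass [257.7 264.7] 1140 med [0.352 0.239 0.098] lo [0.329 0.141 0.038] hi [0.454 0.268 0.151]
scene brass [ 26.7 257.8] 533 med [0.662 0.714 0.109] lo [0.655 0.662 0.089] hi [0.727 0.771 0.125]
scene brass [209.6 257.1] 42 med [0.499 0.3   0.038] lo [0.487 0.286 0.034] hi [0.507 0.313 0.043]
scene brass [304.1 258.1] 58 med [0.344 0.096 0.07 ] lo [0.336 0.079 0.068] hi [0.351 0.115 0.073]
scene brass [173.  286.8] 76 med [0.456 0.42  0.039] lo [0.449 0.408 0.033] hi [0.466 0.44  0.044]
ring scene 0.47816532850265503 0.36398887634277344 0.04201021417975426 0.08286996083118392 472
```

>>> jog_arm([
  {"dx": 0.33, "dy": 0.4, "gripper": 1},
  {"dx": 0.67, "dy": 0.8},
  {"dx": 0.67, "dy": 1},
  {"dx": 0.67, "dy": 1},
])

```text
$.increments[0]: bad value
```

>>> jog_arm([
  {"dx": 0.33, "dy": 0.4},
  {"dx": 0.67, "dy": 0.8},
  {"dx": 0.67, "dy": 1},
  {"dx": 0.67, "dy": 1},
])

```text
$.increments[0]: bad value
```

```bash
python3 - <<'E'
from plant import *
from plant import imaging,get_state
from h import *
r=imaging.read_camera("wrist");print(r["mount"].round(4).tolist(),r["camera_matrix"].tolist())
for n in("top",):
    r=dict(np.load(n+"0.npz"));P=cloud(r);h=hsv(r)
    v,u=np.mgrid[:384,:512];q=P[(abs(u-271)<14)&(abs(v-214)<14)];w=q[q[:,2]>.095]
    print(len(w),w.mean(0),cv2.minAreaRect(w[:,:2].astype(np.float32)))
    b=q[(q[:,2]>.062)&(q[:,2]<.08)];print(cv2.minEnclosingCircle(b[:,:2].astype(np.float32)))
print(get_state())
E
```

```text
[[-0.0005, 0.9583, 0.2859, 0.0732], [1.0, 0.0005, 0.0002, 0.0006], [0.0001, 0.2859, -0.9583, -0.1184], [0.0, 0.0, 0.0, 1.0]] [[285.1130872119085, 0.0, 253.13376337070613], [0.0, 285.1130872119085, 189.8639295738011], [0.0, 0.0, 1.0]]
95 [0.44645303 0.14645776 0.14172448] ((0.4274307191371918, 0.14150407910346985), (0.07547561079263687, 0.0234894510358572), 13.077317237854004)
((0.4487402141094208, 0.14647625386714935), 0.023478977382183075)
{'time': 0.15, 'qpos': array([-1.43501654e+00,  2.87069466e-01,  1.57783581e+00, -2.11811332e-05,
        1.27858629e+00, -1.50013900e-01]), 'dq': array([ 0.00022462, -0.00202295, -0.00422034, -0.00048107,  0.0007337 ,
        0.00077774]), 'joint_efforts': array([ 9.80790501e-04, -4.06605399e+01, -2.93141305e+01, -1.03765819e-04,
        3.95296622e-03,  1.69194988e-05]), 'eef_pos': array([ 0.19024741, -0.64715592,  0.25519599]), 'tcp_rot': array([ 9.89806726e-01,  1.42413989e-01, -3.38121556e-06, -9.49501067e-04]), 'contact_force': array([-0.26387272, -0.50801273,  0.29048268]), 'wrist_torque': array([ 0.02714576, -0.01172903, -0.07550399]), 'finger_force': 0.0, 'opening': 0.9986601398487311}
```

>>> jog_arm([
  {"dx": 0.33, "dy": 0.4, "dz": 0, "ax": 0, "ay": 0, "az": 0, "gripper": 1},
  {"dx": 0.67, "dy": 0.8, "dz": 0, "ax": 0, "ay": 0, "az": 0, "gripper": 1},
  {"dx": 0.67, "dy": 1, "dz": 0, "ax": 0, "ay": 0, "az": 0, "gripper": 1},
  {"dx": 0.67, "dy": 1, "dz": 0, "ax": 0, "ay": 0, "az": 0, "gripper": 1},
])

```text
time: 0.55
eef_pos: [0.2727, -0.5225, 0.2548]
tcp_rot: [0.989, 0.145, 0.0, -0.002]
contact_force: [-0.7, -0.0, -0.9]
opening: 1.0
finger_force: 0.0
```

>>> jog_arm([
  {"dx": 0.33, "dy": 0.4, "dz": 0, "ax": 0, "ay": 0, "az": 0, "gripper": 1},
  {"dx": 0.67, "dy": 0.8, "dz": 0, "ax": 0, "ay": 0, "az": 0, "gripper": 1},
  {"dx": 0.67, "dy": 1, "dz": 0, "ax": 0, "ay": 0, "az": 0, "gripper": 1},
  {"dx": 0.67, "dy": 1, "dz": 0, "ax": 0, "ay": 0, "az": 0, "gripper": 1},
])

```text
time: 0.95
eef_pos: [0.3527, -0.4038, 0.2559]
tcp_rot: [0.989, 0.145, 0.0, -0.001]
contact_force: [-0.6, -0.5, -0.0]
opening: 1.001
finger_force: 0.0
```

>>> jog_arm([
  {"dx": 0.25, "dy": 0.4, "dz": 0, "ax": 0, "ay": 0, "az": 0, "gripper": 1},
  {"dx": 0.5, "dy": 0.8, "dz": 0, "ax": 0, "ay": 0, "az": 0, "gripper": 1},
  {"dx": 0.5, "dy": 1, "dz": 0, "ax": 0, "ay": 0, "az": 0, "gripper": 1},
  {"dx": 0.5, "dy": 1, "dz": 0, "ax": 0, "ay": 0, "az": 0, "gripper": 1},
])

```text
time: 1.35
eef_pos: [0.4118, -0.2852, 0.2562]
tcp_rot: [0.99, 0.144, 0.0, -0.0]
contact_force: [0.0, 0.1, 0.3]
opening: 0.998
finger_force: 0.0
```

>>> jog_arm([
  {"dx": 0.17, "dy": 0.4, "dz": 0, "ax": 0, "ay": 0, "az": 0, "gripper": 1},
  {"dx": 0.33, "dy": 0.8, "dz": 0, "ax": 0, "ay": 0, "az": 0, "gripper": 1},
  {"dx": 0.33, "dy": 1, "dz": 0, "ax": 0, "ay": 0, "az": 0, "gripper": 1},
  {"dx": 0.33, "dy": 1, "dz": 0, "ax": 0, "ay": 0, "az": 0, "gripper": 1},
])

```text
time: 1.75
eef_pos: [0.451, -0.1664, 0.2563]
tcp_rot: [0.99, 0.144, -0.0, -0.0]
contact_force: [0.2, -1.6, -0.2]
opening: 0.999
finger_force: 0.0
```

```bash
python3 - <<'E'
from h import *
for n,c in(("top",(271,214)),("scene",(266,240))):
    r=dict(np.load(n+"0.npz"));P=cloud(r)
    v,u=np.mgrid[:384,:512];q=P[(abs(u-c[0])<14)&(abs(v-c[1])<20)];w=q[(q[:,2]>.1)&(q[:,2]<.115)&(np.hypot(q[:,0]-.45,q[:,1]-.147)<.03)]
    print(len(w),w.mean(0),cv2.minAreaRect(w[:,:2].astype(np.float32)))
    e,V=np.linalg.eigh(np.cov(w[:,:2].T));print(e,np.degrees(np.arctan2(V[1,1],V[0,1])))
r=dict(np.load("top0.npz"));a=r["frame"][190:235,165:295];b=r["frame"][180:225,160:215]
cv2.imwrite("pics/c.png",np.vstack([cv2.resize(r["frame"][195:233,252:290],(400,400),interpolation=cv2.INTER_CUBIC)]))
P=cloud(r);q=P[60:160,260:410].reshape(-1,3);q=q[(q[:,2]>.25)&(q[:,2]<.6)&(q[:,0]<.7)]
for z0 in(.27,.3,.35,.4,.45):
    k=q[(q[:,2]>z0)&(q[:,2]<z0+.05)]
    if len(k)>5:print(z0,len(k),np.percentile(k,1,axis=0).round(3),np.percentile(k,99,axis=0).round(3))
E
```

```text
89 [0.4487521 0.1465311 0.1069157] ((0.4490630328655243, 0.14658939838409424), (0.03301038220524788, 0.015877380967140198), 37.771156311035156)
[2.0570007e-05 8.8357084e-05] -141.6046721202874
62 [0.44569468 0.15037668 0.10486806] ((0.4472922086715698, 0.1492256373167038), (0.03378995507955551, 0.016688261181116104), 35.318180084228516)
[1.95047602e-05 9.68556379e-05] -143.3643937464064
0.27 84 [0.574 0.01  0.288] [0.585 0.066 0.32 ]
0.3 299 [ 0.568 -0.008  0.303] [0.591 0.107 0.35 ]
0.35 1536 [ 0.567 -0.035  0.352] [0.667 0.152 0.4  ]
0.4 2143 [ 0.576 -0.076  0.401] [0.677 0.122 0.449]
0.45 2534 [ 0.587 -0.08   0.45 ] [0.682 0.09  0.499]
```

View pics/c.png

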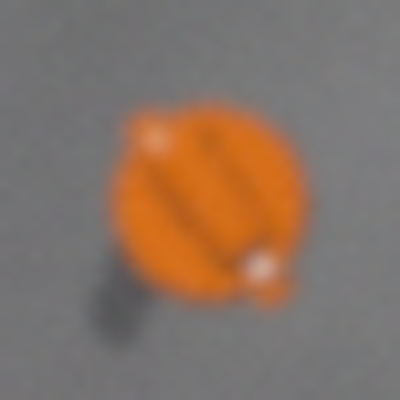

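The crop shows the strainer from above: the wing and lug line runs from the white dot at (155,138) to the one at (262,265). In the world frame that is about 37.5°, and both views agree.

>>> jog_arm([
  {"dx": 0, "dy": 0.25, "dz": 0, "ax": 0, "ay": 0, "az": 0.1, "gripper": 1},
  {"dx": 0, "dy": 0.5, "dz": 0, "ax": 0, "ay": 0, "az": 0.2, "gripper": 1},
  {"dx": 0, "dy": 0.75, "dz": 0, "ax": 0, "ay": 0, "az": 0.3, "gripper": 1},
  {"dx": 0, "dy": 1, "dz": 0, "ax": 0, "ay": 0, "az": 0.4, "gripper": 1},
  {"dx": 0, "dy": 1, "dz": 0, "ax": 0, "ay": 0, "az": 0.5, "gripper": 1},
  {"dx": 0, "dy": 1, "dz": 0, "ax": 0, "ay": 0, "az": 0.6, "gripper": 1},
  {"dx": 0, "dy": 1, "dz": 0, "ax": 0, "ay": 0, "az": 0.7, "gripper": 1},
  {"dx": 0, "dy": 1, "dz": 0, "ax": 0, "ay": 0, "az": 0.745, "gripper": 1},
  {"dx": 0, "dy": 1, "dz": 0, "ax": 0, "ay": 0, "az": 0.745, "gripper": 1},
])

```text
time: 2.65
eef_pos: [0.4512, -0.0496, 0.2565]
tcp_rot: [0.747, 0.665, -0.0, 0.0]
contact_force: [-0.3, 0.6, 0.3]
opening: 1.002
finger_force: 0.0
```

>>> jog_arm([
  {"dx": 0, "dy": 0.25, "dz": 0, "ax": 0, "ay": 0, "az": 0.1, "gripper": 1},
  {"dx": 0, "dy": 0.5, "dz": 0, "ax": 0, "ay": 0, "az": 0.2, "gripper": 1},
  {"dx": 0, "dy": 0.75, "dz": 0, "ax": 0, "ay": 0, "az": 0.3, "gripper": 1},
  {"dx": 0, "dy": 1, "dz": 0, "ax": 0, "ay": 0, "az": 0.4, "gripper": 1},
  {"dx": 0, "dy": 1, "dz": 0, "ax": 0, "ay": 0, "az": 0.5, "gripper": 1},
  {"dx": 0, "dy": 1, "dz": 0, "ax": 0, "ay": 0, "az": 0.6, "gripper": 1},
  {"dx": 0, "dy": 1, "dz": 0, "ax": 0, "ay": 0, "az": 0.7, "gripper": 1},
  {"dx": 0, "dy": 1, "dz": 0, "ax": 0, "ay": 0, "az": 0.745, "gripper": 1},
  {"dx": 0, "dy": 1, "dz": 0, "ax": 0, "ay": 0, "az": 0.745, "gripper": 1},
])

```text
time: 3.55
eef_pos: [0.4513, 0.0713, 0.2564]
tcp_rot: [0.257, 0.966, -0.0, 0.0]
contact_force: [0.2, -0.5, 0.9]
opening: 0.995
finger_force: 0.0
```

>>> jog_arm([
  {"dx": 0, "dy": 0.25, "dz": -0.1, "ax": 0, "ay": 0, "az": 0.1, "gripper": 1},
  {"dx": 0, "dy": 0.5, "dz": -0.2, "ax": 0, "ay": 0, "az": 0.2, "gripper": 1},
  {"dx": 0, "dy": 0.6, "dz": -0.3, "ax": 0, "ay": 0, "az": 0.3, "gripper": 1},
  {"dx": 0, "dy": 0.6, "dz": -0.3, "ax": 0, "ay": 0, "az": 0.4, "gripper": 1},
  {"dx": 0, "dy": 0.6, "dz": -0.3, "ax": 0, "ay": 0, "az": 0.5, "gripper": 1},
  {"dx": 0, "dy": 0.6, "dz": -0.3, "ax": 0, "ay": 0, "az": 0.6, "gripper": 1},
  {"dx": 0, "dy": 0.6, "dz": -0.3, "ax": 0, "ay": 0, "az": 0.7, "gripper": 1},
  {"dx": 0, "dy": 0.6, "dz": -0.3, "ax": 0, "ay": 0, "az": 0.745, "gripper": 1},
  {"dx": 0, "dy": 0.6, "dz": -0.3, "ax": 0, "ay": 0, "az": 0.745, "gripper": 1},
  {"dx": 0, "dy": 0.6, "dz": -0.3, "ax": 0, "ay": 0, "az": 0.745, "gripper": 1},
])

```text
time: 4.55
eef_pos: [0.4511, 0.1439, 0.2204]
tcp_rot: [-0.319, 0.948, -0.0, 0.0]
contact_force: [-0.1, -0.2, -0.4]
opening: 0.999
finger_force: 0.0
```

```bash
cat > look.py <<'E'
import sys
from plant import get_state,imaging
from h import *
def look(name):
    s=get_state();r=imaging.read_camera("wrist");T=wristT(r,s);cv2.imwrite(f"pics/{name}.png",r["frame"]);np.savez(name+".npz",T=T,**r)
    x=R.from_quat(s["tcp_rot"]).as_matrix()
    print("tcp",s["eef_pos"].round(4),"psi",np.degrees(np.arctan2(x[1,0],x[0,0])).round(2),"tilt z",x[:,2].round(4),"q",np.degrees(s["qpos"]).round(1),"t",s["time"])
    return r,T,s
E
python3 - <<'E'
from look import *
r,T,s=look("w1");P=cloud(r,T);h=hsv(r)
m=cv2.inRange(h,(5,150,120),(18,255,255))>0
q=P[m];print(len(q))
w=q[(q[:,2]>.1)&(q[:,2]<.115)&(np.hypot(q[:,0]-.45,q[:,1]-.147)<.03)]
print(len(w),w.mean(0),cv2.minAreaRect(w[:,:2].astype(np.float32)))
b=q[(q[:,2]>.066)&(q[:,2]<.078)&(np.hypot(q[:,0]-.45,q[:,1]-.147)<.03)]
print(cv2.minEnclosingCircle(b[:,:2].astype(np.float32)),np.median(b[:,2]))
E
```

```text
tcp [0.4511 0.1439 0.2204] psi -142.8 tilt z [ 2.e-04 -2.e-04 -1.e+00] q [   5.4   -7.8  119.9   -0.    67.9 -121.8] t 4.55
8423
675 [0.44907927 0.14747295 0.1079171 ] ((0.44968146085739136, 0.14779230952262878), (0.03281371295452118, 0.016306528821587563), 37.97907638549805)
((0.44977936148643494, 0.14782163500785828), 0.02336597815155983) 0.07259851156457031
```

View pics/w1.png

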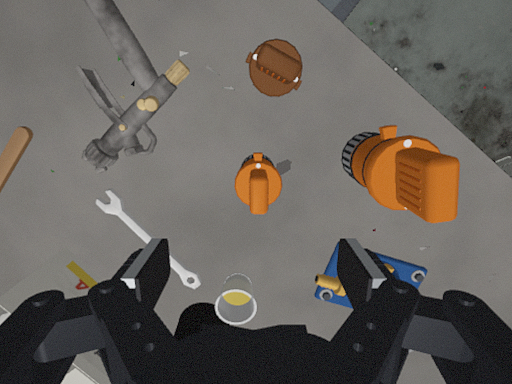

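The wrist view shows the strainer at (258,182) with its wing almost along the image vertical. The sample cup is at (236,300), the spanner at (150,240), the gun at the upper left, and the space around the strainer is clear.

>>> jog_arm([
  {"dx": -0.01, "dy": 0.03, "dz": -0.3, "ax": 0, "ay": 0, "az": 0.009, "gripper": 1},
  {"dx": -0.01, "dy": 0.03, "dz": -0.6, "ax": 0, "ay": 0, "az": 0.009, "gripper": 1},
  {"dx": -0.01, "dy": 0.03, "dz": -0.8, "ax": 0, "ay": 0, "az": 0.009, "gripper": 1},
  {"dx": -0.01, "dy": 0.03, "dz": -0.9, "ax": 0, "ay": 0, "az": 0.009, "gripper": 1},
  {"dx": -0.01, "dy": 0.03, "dz": -1, "ax": 0, "ay": 0, "az": 0.009, "gripper": 1},
  {"dx": -0.01, "dy": 0.03, "dz": -1, "ax": 0, "ay": 0, "az": 0.009, "gripper": 1},
])

```text
time: 5.2
eef_pos: [0.4491, 0.1478, 0.0994]
tcp_rot: [-0.328, 0.945, 0.0, -0.001]
contact_force: [-0.1, -0.4, 0.9]
opening: 1.005
finger_force: 0.0
```

>>> jog_arm([
  {"dx": 0, "dy": 0, "dz": 0, "ax": 0, "ay": 0, "az": 0, "gripper": -0.4},
  {"dx": 0, "dy": 0, "dz": 0, "ax": 0, "ay": 0, "az": 0, "gripper": -0.4},
  {"dx": 0, "dy": 0, "dz": 0, "ax": 0, "ay": 0, "az": 0, "gripper": -0.4},
  {"dx": 0, "dy": 0, "dz": 0, "ax": 0, "ay": 0, "az": 0, "gripper": -0.4},
  {"dx": 0, "dy": 0, "dz": 0, "ax": 0, "ay": 0, "az": 0, "gripper": -0.4},
  {"dx": 0, "dy": 0, "dz": 0, "ax": 0, "ay": 0, "az": 0, "gripper": -0.4},
  {"dx": 0, "dy": 0, "dz": 0, "ax": 0, "ay": 0, "az": 0, "gripper": -0.4},
], force=40)

```text
time: 5.9
eef_pos: [0.4495, 0.148, 0.1004]
tcp_rot: [-0.328, 0.945, -0.0, 0.0]
contact_force: [0.2, 0.0, 0.1]
opening: 0.301
finger_force: 0.0
```

```bash
python3 - <<'E'
from look import *
r,T,s=look("w2")
E
```

```text
tcp [0.4495 0.148  0.1004] psi -141.67 tilt z [ 1.e-04 -0.e+00 -1.e+00] q [   5.9    2.   124.7   -0.    53.3 -122.4] t 5.9
```

View pics/w2.png

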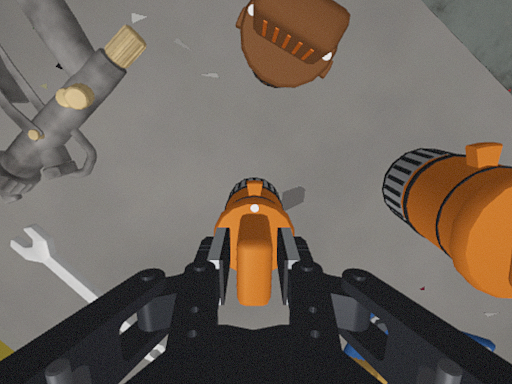

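The wing (columns 238–271) is centred between the pads and the grasp is aligned, so I'll close the gripper.

>>> jog_arm([
  {"dx": 0, "dy": 0, "dz": 0, "ax": 0, "ay": 0, "az": 0, "gripper": -1},
  {"dx": 0, "dy": 0, "dz": 0, "ax": 0, "ay": 0, "az": 0, "gripper": -1},
  {"dx": 0, "dy": 0, "dz": 0, "ax": 0, "ay": 0, "az": 0, "gripper": -1},
  {"dx": 0, "dy": 0, "dz": 0, "ax": 0, "ay": 0, "az": 0, "gripper": -1},
  {"dx": 0, "dy": 0, "dz": 0, "ax": 0, "ay": 0, "az": 0, "gripper": -1},
  {"dx": 0, "dy": 0, "dz": 0, "ax": 0, "ay": 0, "az": 0, "gripper": -1},
], force=40)

```text
time: 6.55
eef_pos: [0.4496, 0.148, 0.1004]
tcp_rot: [-0.328, 0.945, -0.0, 0.0]
contact_force: [-0.3, -0.1, 1.0]
opening: 0.183
finger_force: 39.2
```

>>> jog_arm([
  {"dx": 0, "dy": 0, "dz": 0.2, "ax": 0, "ay": 0, "az": 0, "gripper": -1},
  {"dx": 0, "dy": 0, "dz": 0.5, "ax": 0, "ay": 0, "az": 0, "gripper": -1},
  {"dx": 0, "dy": 0, "dz": 0.8, "ax": 0, "ay": 0, "az": 0, "gripper": -1},
  {"dx": 0, "dy": 0, "dz": 1, "ax": 0, "ay": 0, "az": 0, "gripper": -1},
  {"dx": 0, "dy": 0, "dz": 1, "ax": 0, "ay": 0, "az": 0, "gripper": -1},
  {"dx": 0, "dy": 0, "dz": 1, "ax": 0, "ay": 0, "az": 0, "gripper": -1},
])

```text
time: 7.15
eef_pos: [0.4491, 0.148, 0.2196]
tcp_rot: [-0.328, 0.945, 0.0, -0.0]
contact_force: [-0.5, -0.3, -1.0]
opening: 0.187
finger_force: 39.3
```

>>> jog_arm([
  {"dx": 0, "dy": 0.3, "dz": 0.1, "ax": 0, "ay": 0, "az": 0, "gripper": -1},
  {"dx": 0, "dy": 0.6, "dz": 0.25, "ax": 0, "ay": 0, "az": 0, "gripper": -1},
  {"dx": 0, "dy": 0.9, "dz": 0.25, "ax": 0, "ay": 0, "az": 0, "gripper": -1},
  {"dx": 0, "dy": 1, "dz": 0.25, "ax": 0, "ay": 0, "az": 0, "gripper": -1},
  {"dx": 0, "dy": 1, "dz": 0.25, "ax": 0, "ay": 0, "az": 0, "gripper": -1},
])

```text
time: 7.65
eef_pos: [0.4482, 0.2687, 0.2475]
tcp_rot: [-0.33, 0.944, -0.0, -0.003]
contact_force: [0.0, -0.1, -1.5]
opening: 0.183
finger_force: 39.5
```

>>> jog_arm([
  {"dx": 0.2, "dy": 0.3, "dz": 0, "ax": 0, "ay": 0, "az": 0, "gripper": -1},
  {"dx": 0.4, "dy": 0.6, "dz": 0, "ax": 0, "ay": 0, "az": 0, "gripper": -1},
  {"dx": 0.6, "dy": 0.9, "dz": 0, "ax": 0, "ay": 0, "az": 0, "gripper": -1},
  {"dx": 0.73, "dy": 1, "dz": 0, "ax": 0, "ay": 0, "az": 0, "gripper": -1},
  {"dx": 0.73, "dy": 1, "dz": 0, "ax": 0, "ay": 0, "az": 0, "gripper": -1},
  {"dx": 0.73, "dy": 1, "dz": 0, "ax": 0, "ay": 0, "az": 0, "gripper": -1},
])

```text
time: 8.25
eef_pos: [0.5367, 0.3863, 0.2481]
tcp_rot: [-0.328, 0.945, -0.001, -0.002]
contact_force: [0.1, -0.3, -0.9]
opening: 0.181
finger_force: 39.5
```

```bash
python3 - <<'E'
from look import *
r,T,s=look("w3");print(s["contact_force"],s["opening"])
P=cloud(r,T);q=P.reshape(-1,3);q=q[(abs(q[:,2]-.085)<.006)&(np.hypot(q[:,0]-.479,q[:,1]-.362)<.055)]
print(len(q),cv2.minEnclosingCircle(q[:,:2].astype(np.float32)),np.median(q[:,2]))
K=r["camera_matrix"]
c=np.linalg.inv(T)@np.array([.479,.362,.085,1]);u=K[0,2]-K[0,0]*c[0]/c[2];v=K[1,2]+K[1,1]*c[1]/c[2];print(u,v)
u,v=int(u),int(v);f=cv2.copyMakeBorder(r["frame"],60,60,60,60,cv2.BORDER_CONSTANT);cv2.imwrite("pics/w3c.png",np.hstack([cv2.resize(f[v:v+120,u:u+120],(550,550),interpolation=cv2.INTER_CUBIC)]))
E
```

```text
tcp [0.5367 0.3863 0.2481] psi -141.72 tilt z [-0.0037 -0.0025 -1.    ] q [  27.    15.2   92.7   -0.    72.4 -101.3] t 8.25
[ 0.10562986 -0.3274601  -0.90635017] 0.1810715663896695
3997 ((0.48145151138305664, 0.3628293573856354), 0.04166674613952637) 0.08553638349767317
271.13513398607034 118.82730212711033
```

View pics/w3c.png

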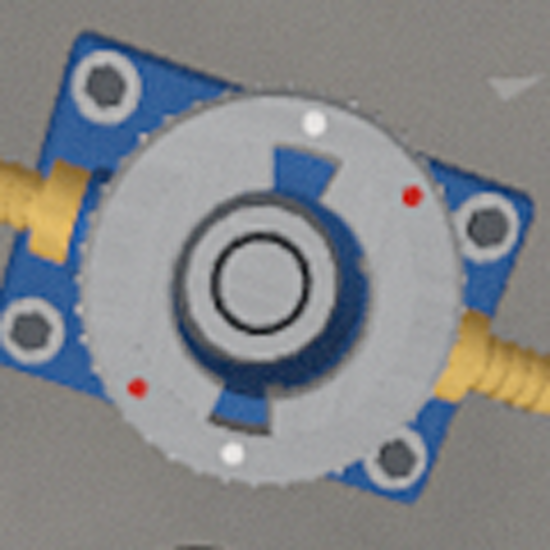

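The crop shows the ring centred near (270,290). The white slot dots are at (314,122) and (232,455), and the red notch dots at (413,195) and (138,388).

```bash
cat > dots.py <<'E'
from h import *
def dots(r,T,c=(.4814,.363)):
    h=hsv(r);P=cloud(r,T);rad=np.hypot(P[...,0]-c[0],P[...,1]-c[1]);z=P[...,2]
    ann=((rad>.028)&(rad<.0415)&(abs(z-.085)<.008)).astype(np.uint8)*255
    f=r["frame"].astype(int)
    red=((f[...,2]-f[...,1])>70).astype(np.uint8)*255&ann
    g=cv2.medianBlur(r["frame"],9).min(2).astype(int);wh=((f.min(2)-g>25)&(f.min(2)>190)).astype(np.uint8)*255&ann
    for nm,m in(("red",red),("white",wh)):
        k,l,st,ce=cv2.connectedComponentsWithStats(m);o=sorted(range(1,k),key=lambda i:-st[i,4])[:3]
        p=[onplane(r,ce[i],.085,T) for i in o]
        print(nm,[(ce[i].round(1).tolist(),int(st[i,4]),q.round(4).tolist()) for i,q in zip(o,p)])
        if len(p)>1:
            d=p[0]-p[1];print("  mid",((p[0]+p[1])/2).round(4),"ang",np.degrees(np.arctan2(d[1],d[0])).round(1),"len",np.linalg.norm(d).round(4))
E
python3 - <<'E'
from dots import *
r=dict(np.load("w3.npz"));T=r["T"];dots(r,T)
P=cloud(r,T);rad=np.hypot(P[...,0]-.4814,P[...,1]-.363)
m=((rad<.05)&(abs(P[...,2]-.085)<.006)).astype(np.uint8)
cs=max(cv2.findContours(m,cv2.RETR_EXTERNAL,cv2.CHAIN_APPROX_NONE)[0],key=cv2.contourArea)
e=cv2.fitEllipse(cs);print(e,onplane(r,e[0],.085,T))
w=dict(np.load("w1.npz"));P=cloud(w,w["T"]);h=hsv(w);m=cv2.inRange(h,(5,150,120),(18,255,255))>0
for lo,hi in((.1,.115),(.066,.078)):
    q=P[m&(P[...,2]>lo)&(P[...,2]<hi)&(np.hypot(P[...,0]-.45,P[...,1]-.147)<.03)]
    print(cv2.minAreaRect(q[:,:2].astype(np.float32)) if lo>.09 else q.mean(0))
E
```

```text
red [([300.4, 100.4], 15, [0.4488, 0.373, 0.085]), ([240.5, 142.3], 14, [0.5149, 0.3525, 0.085])]
  mid [0.4819 0.3628 0.085 ] ang 162.8 len 0.0692
white [([279.1, 84.2], 23, [0.4502, 0.348, 0.085]), ([261.2, 156.5], 18, [0.5133, 0.3773, 0.085])]
  mid [0.4818 0.3627 0.085 ] ang -155.1 len 0.0695
((270.10406494140625, 119.42036437988281), (83.21061706542969, 86.02437591552734), 13.54321002960205) [0.48004155 0.36157229 0.085     ]
((0.44968146085739136, 0.14779230952262878), (0.03281371295452118, 0.016306528821587563), 37.97907638549805)
[0.44799874 0.1455769  0.07255042]
```

>>> jog_arm([
  {"dx": -0.2, "dy": -0.1, "dz": 0, "ax": 0, "ay": 0, "az": -0.08, "gripper": -1},
  {"dx": -0.46, "dy": -0.205, "dz": -0.1, "ax": 0, "ay": 0, "az": -0.149, "gripper": -1},
  {"dx": -0.46, "dy": -0.205, "dz": -0.2, "ax": 0, "ay": 0, "az": -0.149, "gripper": -1},
  {"dx": -0.46, "dy": -0.205, "dz": -0.35, "ax": 0, "ay": 0, "az": -0.149, "gripper": -1},
  {"dx": -0.46, "dy": -0.205, "dz": -0.44, "ax": 0, "ay": 0, "az": -0.149, "gripper": -1},
  {"dx": -0.46, "dy": -0.205, "dz": -0.44, "ax": 0, "ay": 0, "az": -0.149, "gripper": -1},
  {"dx": -0.46, "dy": -0.205, "dz": -0.44, "ax": 0, "ay": 0, "az": -0.149, "gripper": -1},
])

```text
time: 9.0
eef_pos: [0.4822, 0.3632, 0.1977]
tcp_rot: [-0.216, 0.976, -0.0, 0.0]
contact_force: [-0.4, 0.5, -1.3]
opening: 0.183
finger_force: 39.5
```

```bash
python3 - <<'E'
from look import *
from dots import dots
r,T,s=look("w4");print(s["contact_force"],s["wrist_torque"])
dots(r,T,(.4818,.3628))
h=hsv(r);P=cloud(r,T);m=cv2.inRange(h,(5,150,120),(18,255,255))>0
o=s["eef_pos"]
q=P[m&(P[...,2]>o[2]+.004)&(P[...,2]<o[2]+.012)&(np.hypot(P[...,0]-o[0],P[...,1]-o[1])<.03)]
print(len(q),cv2.minAreaRect(q[:,:2].astype(np.float32)))
q=P[m&(P[...,2]>o[2]-.034)&(P[...,2]<o[2]-.024)&(np.hypot(P[...,0]-o[0],P[...,1]-o[1])<.03)]
print(len(q),q.mean(0),cv2.minEnclosingCircle(q[:,:2].astype(np.float32)))
E
```

```text
tcp [0.4822 0.3632 0.1977] psi -155.08 tilt z [ 0.e+00 -1.e-04 -1.e+00] q [ 27.4  10.6 103.6  -0.   65.8 -87.6] t 9.0
[-0.35052644  0.45175584 -1.30397478] [ 0.03019616 -0.03160048  0.00195631]
red [([281.8, 163.8], 19, [0.4492, 0.3732, 0.085])]
white [([253.7, 152.7], 26, [0.4506, 0.3482, 0.085]), ([217.0, 216.0], 1, [0.5141, 0.3426, 0.085])]
  mid [0.4824 0.3454 0.085 ] ang 175.0 len 0.0638
2192 ((0.48255670070648193, 0.3627042770385742), (0.033658578991889954, 0.015541755594313145), 24.880056381225586)
1406 [0.47026849 0.35716757 0.16957094] ((0.48046159744262695, 0.3616769313812256), 0.022597867995500565)
```

View pics/w4.png

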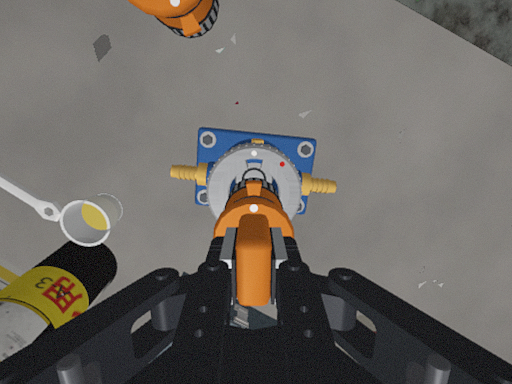

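The wrist view shows the slot dot (254,153), the lug dot (254,208) and the wing in line, centred on the ring. I'll lower it gently.

>>> jog_arm([
  {"dx": 0, "dy": 0, "dz": -0.05, "ax": 0, "ay": 0, "az": 0, "gripper": -1},
  {"dx": 0, "dy": 0, "dz": -0.09, "ax": 0, "ay": 0, "az": 0, "gripper": -1},
  {"dx": 0, "dy": 0, "dz": -0.13, "ax": 0, "ay": 0, "az": 0, "gripper": -1},
  {"dx": 0, "dy": 0, "dz": -0.16, "ax": 0, "ay": 0, "az": 0, "gripper": -1},
  {"dx": 0, "dy": 0, "dz": -0.16, "ax": 0, "ay": 0, "az": 0, "gripper": -1},
])

```text
time: 9.55
eef_pos: [0.4815, 0.3632, 0.1773]
tcp_rot: [-0.216, 0.976, -0.0, -0.001]
contact_force: [-0.0, 0.7, -1.9]
opening: 0.177
finger_force: 39.5
```

>>> jog_arm([
  {"dx": 0, "dy": 0, "dz": -0.06, "ax": 0, "ay": 0, "az": 0, "gripper": -1},
  {"dx": 0, "dy": 0, "dz": -0.12, "ax": 0, "ay": 0, "az": 0, "gripper": -1},
  {"dx": 0, "dy": 0, "dz": -0.18, "ax": 0, "ay": 0, "az": 0, "gripper": -1},
  {"dx": 0, "dy": 0, "dz": -0.24, "ax": 0, "ay": 0, "az": 0, "gripper": -1},
  {"dx": 0, "dy": 0, "dz": -0.275, "ax": 0, "ay": 0, "az": 0, "gripper": -1},
  {"dx": 0, "dy": 0, "dz": -0.275, "ax": 0, "ay": 0, "az": 0, "gripper": -1},
])

```text
time: 10.15
eef_pos: [0.4816, 0.3632, 0.1442]
tcp_rot: [-0.216, 0.976, -0.0, -0.001]
contact_force: [0.3, -0.1, -2.4]
opening: 0.184
finger_force: 39.5
```

```bash
python3 - <<'E'
from plant import get_state
s=get_state()
print(s["eef_pos"].round(4),s["contact_force"].round(2),s["wrist_torque"].round(3))
E
```

```text
[0.4816 0.3632 0.1442] [ 0.32 -0.08 -2.42] [-0.013 -0.043  0.009]
```

>>> jog_arm([
  {"dx": 0, "dy": 0, "dz": -0.02, "ax": 0, "ay": 0, "az": 0, "gripper": -1},
  {"dx": 0, "dy": 0, "dz": -0.035, "ax": 0, "ay": 0, "az": 0, "gripper": -1},
  {"dx": 0, "dy": 0, "dz": -0.045, "ax": 0, "ay": 0, "az": 0, "gripper": -1},
  {"dx": 0, "dy": 0, "dz": -0.055, "ax": 0, "ay": 0, "az": 0, "gripper": -1},
  {"dx": 0, "dy": 0, "dz": -0.055, "ax": 0, "ay": 0, "az": 0, "gripper": -1},
])

```text
time: 10.65
eef_pos: [0.4819, 0.3634, 0.1386]
tcp_rot: [-0.216, 0.976, -0.0, -0.0]
contact_force: [-1.6, -0.6, -0.5]
opening: 0.179
finger_force: 39.7
```

>>> jog_arm([
  {"dx": 0, "dy": 0, "dz": -0.01, "ax": 0, "ay": 0, "az": 0, "gripper": -1},
  {"dx": 0, "dy": 0, "dz": -0.02, "ax": 0, "ay": 0, "az": 0, "gripper": -1},
  {"dx": 0, "dy": 0, "dz": -0.03, "ax": 0, "ay": 0, "az": 0, "gripper": -1},
  {"dx": 0, "dy": 0, "dz": -0.037, "ax": 0, "ay": 0, "az": 0, "gripper": -1},
  {"dx": 0, "dy": 0, "dz": -0.037, "ax": 0, "ay": 0, "az": 0, "gripper": -1},
])

```text
time: 11.15
eef_pos: [0.482, 0.3635, 0.1355]
tcp_rot: [-0.216, 0.976, -0.0, -0.0]
contact_force: [-4.9, -3.1, 5.3]
opening: 0.18
finger_force: 40.6
```

>>> jog_arm([
  {"dx": -0.003, "dy": -0.002, "dz": 0, "ax": 0, "ay": 0, "az": 0, "gripper": -1},
  {"dx": -0.007, "dy": -0.005, "dz": 0, "ax": 0, "ay": 0, "az": 0, "gripper": -1},
  {"dx": -0.007, "dy": -0.005, "dz": 0, "ax": 0, "ay": 0, "az": 0, "gripper": -1},
  {"dx": -0.007, "dy": -0.005, "dz": 0, "ax": 0, "ay": 0, "az": 0, "gripper": -1},
])

```text
time: 11.55
eef_pos: [0.4817, 0.3632, 0.135]
tcp_rot: [-0.216, 0.976, 0.0, 0.001]
contact_force: [-1.5, -0.9, 4.6]
opening: 0.179
finger_force: 40.4
```

```bash
python3 - <<'E'
from plant import get_state
s=get_state()
print(s["eef_pos"].round(4),s["tcp_rot"].round(4),s["contact_force"].round(2),s["wrist_torque"].round(3))
E
```

```text
[0.4817 0.3632 0.135 ] [-2.157e-01  9.765e-01  4.000e-04  1.100e-03] [-1.48 -0.87  4.63] [-0.076  0.293  0.039]
```

>>> jog_arm([
  {"dx": -0.003, "dy": -0.002, "dz": -0.015, "ax": 0, "ay": 0, "az": 0, "gripper": -1},
  {"dx": -0.003, "dy": -0.002, "dz": -0.03, "ax": 0, "ay": 0, "az": 0, "gripper": -1},
  {"dx": -0.003, "dy": -0.002, "dz": -0.04, "ax": 0, "ay": 0, "az": 0, "gripper": -1},
  {"dx": -0.003, "dy": -0.002, "dz": -0.05, "ax": 0, "ay": 0, "az": 0, "gripper": -1},
  {"dx": -0.003, "dy": -0.002, "dz": -0.05, "ax": 0, "ay": 0, "az": 0, "gripper": -1},
])

```text
time: 12.05
eef_pos: [0.4818, 0.3632, 0.1297]
tcp_rot: [-0.216, 0.976, 0.001, 0.001]
contact_force: [-1.1, -1.0, 8.0]
opening: 0.184
finger_force: 40.8
```

>>> jog_arm([
  {"dx": 0, "dy": 0, "dz": -0.012, "ax": 0, "ay": 0, "az": 0, "gripper": -1},
  {"dx": 0, "dy": 0, "dz": -0.024, "ax": 0, "ay": 0, "az": 0, "gripper": -1},
  {"dx": 0, "dy": 0, "dz": -0.036, "ax": 0, "ay": 0, "az": 0, "gripper": -1},
  {"dx": 0, "dy": 0, "dz": -0.043, "ax": 0, "ay": 0, "az": 0, "gripper": -1},
  {"dx": 0, "dy": 0, "dz": -0.043, "ax": 0, "ay": 0, "az": 0, "gripper": -1},
])

```text
time: 12.55
eef_pos: [0.4818, 0.3633, 0.1254]
tcp_rot: [-0.216, 0.976, 0.001, 0.001]
contact_force: [-2.4, -0.3, 11.2]
opening: 0.183
finger_force: 41.3
```

```bash
python3 - <<'E'
from look import *
r,T,s=look("w5")
print(s["eef_pos"].round(4),s["contact_force"].round(2),s["wrist_torque"].round(3))
h=hsv(r);P=cloud(r,T);m=cv2.inRange(h,(5,150,120),(18,255,255))>0
o=s["eef_pos"]
q=P[m&(np.hypot(P[...,0]-o[0],P[...,1]-o[1])<.025)]
for lo,hi in((-.045,-.018),(.0,.015)):
    k=q[(q[:,2]>o[2]+lo)&(q[:,2]<o[2]+hi)];print(len(k),np.median(k[:,2])-o[2])
E
```

```text
tcp [0.4818 0.3633 0.1254] psi -155.08 tilt z [ 0.0025  0.0016 -1.    ] q [ 27.4  15.4 106.2   0.   58.2 -87.5] t 12.55
[0.4818 0.3633 0.1254] [-2.39 -0.28 11.22] [-0.245  0.665 -0.053]
1404 -0.02787710488600767
2230 0.007835727298392742
```

>>> jog_arm([
  {"dx": 0, "dy": 0, "dz": 0, "ax": 0, "ay": 0, "az": -0.04, "gripper": -1},
  {"dx": 0, "dy": 0, "dz": 0, "ax": 0, "ay": 0, "az": -0.08, "gripper": -1},
  {"dx": 0, "dy": 0, "dz": 0, "ax": 0, "ay": 0, "az": -0.12, "gripper": -1},
  {"dx": 0, "dy": 0, "dz": 0, "ax": 0, "ay": 0, "az": -0.12, "gripper": -1},
])

```text
time: 13.0
eef_pos: [0.4819, 0.3634, 0.1255]
tcp_rot: [-0.122, 0.992, 0.001, 0.002]
contact_force: [-2.2, -1.3, 10.0]
opening: 0.18
finger_force: 41.4
```

```bash
cat > st.py <<'E'
from look import *
s=get_state();x=R.from_quat(s["tcp_rot"]).as_matrix()
print(s["eef_pos"].round(4),"psi",np.degrees(np.arctan2(x[1,0],x[0,0])).round(2),s["contact_force"].round(2),s["wrist_torque"].round(3),s["time"])
E
python3 st.py
```

```text
[0.4819 0.3634 0.1255] psi -165.93 [-2.2  -1.28  9.97] [-0.248  0.609 -0.05 ] 13.0
```

>>> jog_arm([
  {"dx": 0, "dy": 0, "dz": 0, "ax": 0, "ay": 0, "az": -0.045, "gripper": -1},
  {"dx": 0, "dy": 0, "dz": 0, "ax": 0, "ay": 0, "az": -0.09, "gripper": -1},
  {"dx": 0, "dy": 0, "dz": 0, "ax": 0, "ay": 0, "az": -0.135, "gripper": -1},
  {"dx": 0, "dy": 0, "dz": 0, "ax": 0, "ay": 0, "az": -0.18, "gripper": -1},
  {"dx": 0, "dy": 0, "dz": 0, "ax": 0, "ay": 0, "az": -0.225, "gripper": -1},
  {"dx": 0, "dy": 0, "dz": 0, "ax": 0, "ay": 0, "az": -0.27, "gripper": -1},
  {"dx": 0, "dy": 0, "dz": 0, "ax": 0, "ay": 0, "az": -0.315, "gripper": -1},
  {"dx": 0, "dy": 0, "dz": 0, "ax": 0, "ay": 0, "az": -0.355, "gripper": -1},
  {"dx": 0, "dy": 0, "dz": 0, "ax": 0, "ay": 0, "az": -0.355, "gripper": -1},
])

```text
time: 13.9
eef_pos: [0.4818, 0.3636, 0.1256]
tcp_rot: [0.155, 0.988, 0.001, 0.001]
contact_force: [-2.9, -0.4, 11.2]
opening: 0.181
finger_force: 41.4
```

```bash
python3 st.py
```

```text
[0.4818 0.3636 0.1256] psi 162.11 [-2.9  -0.36 11.15] [-0.115  0.657 -0.04 ] 13.9
```

>>> jog_arm([
  {"dx": 0, "dy": 0, "dz": 0, "ax": 0, "ay": 0, "az": -0.02, "gripper": -1},
  {"dx": 0, "dy": 0, "dz": 0, "ax": 0, "ay": 0, "az": -0.035, "gripper": -1},
  {"dx": 0, "dy": 0, "dz": 0, "ax": 0, "ay": 0, "az": -0.05, "gripper": -1},
  {"dx": 0, "dy": 0, "dz": 0, "ax": 0, "ay": 0, "az": -0.05, "gripper": -1},
])

```text
time: 14.3
eef_pos: [0.4815, 0.3631, 0.1255]
tcp_rot: [0.193, 0.981, 0.001, 0.001]
contact_force: [-4.3, -2.7, 12.2]
opening: 0.183
finger_force: 41.5
```

```bash
python3 st.py
```

```text
[0.4815 0.3631 0.1255] psi 157.73 [-4.31 -2.66 12.24] [-0.287  0.821  0.242] 14.3
```

>>> jog_arm([
  {"dx": 0, "dy": 0, "dz": 0, "ax": 0, "ay": 0, "az": -0.008, "gripper": -1},
  {"dx": 0, "dy": 0, "dz": 0, "ax": 0, "ay": 0, "az": -0.008, "gripper": -1},
])

```text
time: 14.5
eef_pos: [0.4814, 0.3629, 0.1255]
tcp_rot: [0.199, 0.98, 0.0, 0.001]
contact_force: [-4.0, -3.6, 12.6]
opening: 0.18
finger_force: 41.5
```

```bash
python3 st.py
```

```text
[0.4814 0.3629 0.1255] psi 157.06 [-4.01 -3.64 12.57] [-0.375  0.818  0.282] 14.5
```

>>> jog_arm([
  {"dx": 0, "dy": 0, "dz": 0, "ax": 0, "ay": 0, "az": 0.015, "gripper": -1},
  {"dx": 0, "dy": 0, "dz": 0.015, "ax": 0, "ay": 0, "az": 0.015, "gripper": -1},
  {"dx": 0, "dy": 0, "dz": 0.03, "ax": 0, "ay": 0, "az": 0.015, "gripper": -1},
  {"dx": 0, "dy": 0, "dz": 0.045, "ax": 0, "ay": 0, "az": 0.015, "gripper": -1},
  {"dx": 0, "dy": 0, "dz": 0.06, "ax": 0, "ay": 0, "az": 0.015, "gripper": -1},
  {"dx": 0, "dy": 0, "dz": 0.06, "ax": 0, "ay": 0, "az": 0.015, "gripper": -1},
])

```text
time: 15.1
eef_pos: [0.4815, 0.363, 0.1313]
tcp_rot: [0.188, 0.982, 0.001, 0.001]
contact_force: [-1.0, -0.2, 6.7]
opening: 0.181
finger_force: 40.7
```

```bash
python3 st.py
```

```text
[0.4815 0.363  0.1313] psi 158.3 [-1.03 -0.23  6.74] [-0.148  0.303  0.002] 15.1
```

>>> jog_arm([
  {"dx": 0, "dy": 0, "dz": 0.008, "ax": 0, "ay": 0, "az": 0, "gripper": -1},
  {"dx": 0, "dy": 0, "dz": 0.012, "ax": 0, "ay": 0, "az": 0, "gripper": -1},
  {"dx": 0, "dy": 0, "dz": 0.012, "ax": 0, "ay": 0, "az": 0, "gripper": -1},
])

```text
time: 15.4
eef_pos: [0.4813, 0.3629, 0.1315]
tcp_rot: [0.188, 0.982, 0.001, 0.001]
contact_force: [3.1, 1.5, 0.1]
opening: 0.183
finger_force: 39.7
```

```bash
python3 st.py
```

```text
[0.4813 0.3629 0.1315] psi 158.29 [3.13 1.53 0.08] [ 0.335 -0.351 -0.032] 15.4
```

Force dropped to near zero while the height stayed at the locked value, so the lugs are seated in the notches. I'll release and retreat.

>>> jog_arm([
  {"dx": 0, "dy": 0, "dz": 0, "ax": 0, "ay": 0, "az": 0, "gripper": -0.2},
  {"dx": 0, "dy": 0, "dz": 0, "ax": 0, "ay": 0, "az": 0, "gripper": -0.2},
  {"dx": 0, "dy": 0, "dz": 0, "ax": 0, "ay": 0, "az": 0, "gripper": -0.2},
  {"dx": 0, "dy": 0, "dz": 0, "ax": 0, "ay": 0, "az": 0, "gripper": -0.2},
  {"dx": 0, "dy": 0, "dz": 0, "ax": 0, "ay": 0, "az": 0, "gripper": -0.2},
])

```text
time: 15.9
eef_pos: [0.4805, 0.3624, 0.1316]
tcp_rot: [0.188, 0.982, -0.0, -0.0]
contact_force: [0.2, -0.1, 0.1]
opening: 0.399
finger_force: 0.0
```

>>> jog_arm([
  {"dx": 0, "dy": 0, "dz": 0.1, "ax": 0, "ay": 0, "az": 0, "gripper": -0.2},
  {"dx": 0, "dy": 0, "dz": 0.3, "ax": 0, "ay": 0, "az": 0, "gripper": -0.2},
  {"dx": 0, "dy": 0, "dz": 0.6, "ax": 0, "ay": 0, "az": 0, "gripper": 0.5},
  {"dx": 0, "dy": 0, "dz": 0.9, "ax": 0, "ay": 0, "az": 0, "gripper": 1},
  {"dx": 0, "dy": 0, "dz": 0.9, "ax": 0, "ay": 0, "az": 0, "gripper": 1},
  {"dx": 0, "dy": 0, "dz": 0.9, "ax": 0, "ay": 0, "az": 0, "gripper": 1},
  {"dx": 0, "dy": 0, "dz": 0.9, "ax": 0, "ay": 0, "az": 0, "gripper": 1},
])

```text
time: 16.6
eef_pos: [0.4801, 0.3622, 0.2388]
tcp_rot: [0.188, 0.982, -0.001, -0.001]
contact_force: [-0.5, -0.2, 0.5]
opening: 0.999
finger_force: 0.0
```

```bash
python3 - <<'E'
from look import *
r,T,s=look("w6");print(s["contact_force"].round(2),s["opening"])
h=hsv(r);P=cloud(r,T);m=cv2.inRange(h,(5,150,120),(18,255,255))>0
q=P[m&(np.hypot(P[...,0]-.4818,P[...,1]-.363)<.03)]
w=q[q[:,2]>.125];c=q[(q[:,2]>.09)&(q[:,2]<.115)]
print(np.median(w[:,2]),cv2.minAreaRect(w[:,:2].astype(np.float32)),np.median(c[:,2]))
g=P[(np.hypot(P[...,0]-.4818,P[...,1]-.363)>.03)&(np.hypot(P[...,0]-.4818,P[...,1]-.363)<.04)&(abs(P[...,2]-.085)<.008)];print("ring",np.median(g[:,2]))
t=imaging.read_camera("top")["frame"];cv2.imwrite("pics/f.png",np.hstack([r["frame"][40:344,100:400],t[120:272,160:310].repeat(2,0).repeat(2,1)]))
E
```

```text
tcp [0.4801 0.3622 0.2388] psi 158.3 tilt z [-1.7e-03 -9.0e-04 -1.0e+00] q [ 27.4   8.1 101.9  -0.   70.  -40.9] t 16.6
[-0.53 -0.21  0.51] 0.9991487462388037
0.13921613645248437 ((0.4816642999649048, 0.3630772829055786), (0.01657870039343834, 0.03322450444102287), 69.64543914794922) 0.1037175801595763
ring 0.08554455311442505
```

View pics/f.png

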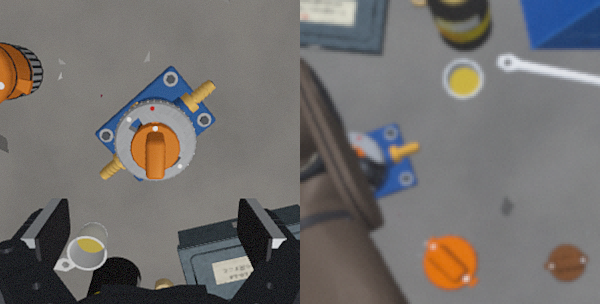

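The strainer sits in the ring with its dot in line with the red notch dot. Its top is at 139 mm and its collar at 103.7 mm, which are the locked heights, and the wing is 45° clockwise of the slot line. The gripper is clear and the other things have not moved.

```bash
python3 -c "
from plant import job
print(job.sign_off())"
```

```text
the job is handed in; nothing more can be done
None
```

The strainer is locked in the filter: both lugs sit in their notches at the locked height (pushing force peaked at about 13 N), the gripper has let go, and the job was handed in at about 17 s.

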